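Set out one weight slug for the king

ROBOT

A 6-joint arm with a two-finger parallel gripper is mounted at the origin on the work surface. World frame = base frame: x ahead of the robot, y to its left, z up, the work surface at z = 0. Lengths are in mm, angles in rad, forces in N, time in s.
With the tool pointing down it reaches from about 275 to 875 mm from the base axis. Payload 12.5 kg.
Tool frame: the origin (TCP) lies on the centre line of the jaws, within the pads' length; the fingertips stand 14 mm ahead of it and the grasp point (between the pads) lies 5 mm behind it; z points along the fingers, y is the line along which they close (so a half turn about z gives the same grasp; the last joint's range is limited). The gripper opens to 85 mm and grips with 20 to 120 N. Pads are 22 mm wide; open, the fingers measure 114 mm over their backs; the gripper's body (76 mm by 85 mm) begins 54 mm behind the grasp point. The pads swing forward as they close: fully open they stand 13 mm farther back than shut.
Start: joints at [-0.085, 0.351, 1.652, -0, 1.139, -0.085], TCP at [549.986, 0.027, 245.29] pointing down, gripper open.
Joint ranges: [-2.75, 2.75], [-0.79, 2.1], [0.01, 2.65], [-1.57, 4.71], [0.07, 3.14], [-2.87, 2.87]. Speed limits (rad/s): [2.22, 2.22, 2.79, 3.14, 3.14, 3.14].

INTERFACE

Orientations are given as a rotation vector (axis times angle).
In Python, from station import r, kin, readout, optics gives the robot as it stands. The module is installed in compiled form; this text tells all that it offers. Calls block until the motion is done:
- r.goto(position, orientation): joint-space move of the TCP to a pose.
- r.servo_line(position, ori=None, vel=150): straight line of the TCP; ori=None keeps the orientation; vel is the mean speed in mm/s.
- r.goto_joints(angles): joint-space move.
- r.open_gripper() and r.gripper_close(grip_force=None): open the fingers fully, or close them until they stop; grip_force is the grip in N (None keeps the last).
- r.dwell(seconds).
- kin.ik(position, orientation): joint angles nearest the present ones, or None.
- readout.read_state(): the state.
- optics.capture(name): name is "scene" or "side" or "wrist"; returns a dict with "frame" (400x640x3 uint8, blue, green, red), "fov_y" (degrees; the focal length in pixels is half the picture's height over the tangent of half this angle, whatever the lens; pixels are square), "cx", "cy" (the principal point, pixels), "position" and "attitude" of the camera in the world; the wrist camera has in their place "tool_from_camera" (4x4, takes a point from camera to tool coordinates, whose origin is the TCP and whose axes are the flange's). Camera axes: x right, y down, z forward; pixel columns grow to the right and rows downward; lengths in mm; the calibration is good to about 2 mm. A picture is of the moment at which its call begins: read the wrist's pose just before it. There is no depth.
A pose or a line that the arm cannot do raises r.PlanningError and nothing moves.
- r.finish_job(): hands the job in; it is judged then, once.
Trained networks look in a picture, given as the dict that the camera call returned (one of the last four; its "shot" number tells which), for a name from the list of things; names that differ only in an ending like _2 or _b are one class to them, and where a whole thing is asked for, a point or a joint stands for the part that bears it (a point fixed in the world has none). Each returns a list of dicts, best first, with "confidence" (0 to 1); they miss things now and then, are a little off and sometimes report something else, mostly with a low value. They report only what shows in the picture. A call takes as long as a camera call. They do not tell look-alikes from the thing itself.
- optics.spot_in(picture, thing): "extent" ([left, top, right, bottom] in pixels, round what is visible of it).
- optics.silhouettes(picture, thing): "region" (400x640 bool, what is visible of it) and "extent" ([left, top, right, bottom] in pixels, round what is visible of it).
The state is a dict: "time": time; "qpos": joint angles; "qvel": joint speeds; "tau": joint torques, N m; "position": TCP position; "orientation": TCP orientation; "contact_force": force on the tool from outside, world axes, zero at the start; "moment": the same for the moment, N m; "grip_width": opening from 0.0 (shut) to 1.0 (fully open); "gripper_force": force on a finger pad.
Only numpy, scipy, OpenCV 4.12 (cv2) and the standard library are available. Lean on these libraries where they do the work, as an engineer would, in place of code of your own. Each camera call takes 0.05 s, during which the arm holds its last target. There are 200 camera calls.

TASK

Press the slug dispenser's plunger fully in once so that a single brass weight slug comes out onto the counter, and let the plunger spring back. Then, with the fingertips, nudge that slug aside along the counter until it lies flat right beside the foot of the king blank, touching it or within a finger's breadth. Do not pick anything up, and leave the king standing where it is and everything else alone.

Things in the scene. Friction and masses are not known exactly. Their poses are not given: they have to be found in the camera images.
- dispenser: Fixed slug dispenser screwed to the counter: green block (x -70 to +19, y +-22 mm, 39 mm high) with a clear tube (diameter 36, steel collar 41, top 51 mm above counter); 2 mm screw ears out to y +-42 at x -62 to -30. Origin on the counter under the tube's axis; +x is the way the plunger is pressed and the slug comes out, z up. Four slugs are stacked inside; a press pushes out only the lowest.
- knob_face (a point): Centre of the flat outer face of the plunger's boxwood knob (disc, diameter 38, 12 mm thick), 24 mm above the counter; moves with the plunger. The face looks along the dispenser's -x; it lies at dispenser x = -141 mm at rest and -92 mm fully pressed. Beyond the face (towards -x) the counter is free.
- plunger (a joint): Travel of the plunger along the dispenser's +x axis: 0 = out (rest), 0.049 m = fully in, against a hard stop. A spring resists with about 2.5 N at the start and 6 N at the end (more when pressed fast) and brings it back out to 0 by itself when it is let go.
- slug0: Lowest slug in the tube, the one that comes out: brass disc, diameter 26, 10 mm thick, about 45 g. Origin at the centre of its underside, z along its axis. At first inside the dispenser, 2 mm above the counter; after a full press flat on the counter with its centre about 46 mm along dispenser +x, in front of the outlet (the opening at the block's +x end, at counter height).
- slug1: Slug number 2 from the bottom of the stack, same disc as slug0; must stay in the tube (it drops by 10 mm after the press). Origin at the centre of its underside.
- slug2: Slug number 3 from the bottom of the stack, same disc as slug0; must stay in the tube (it drops by 10 mm after the press). Origin at the centre of its underside.
- slug3: Slug number 4 from the bottom of the stack, same disc as slug0; must stay in the tube (it drops by 10 mm after the press). Origin at the centre of its underside.
- king: Loose dark rosewood king blank standing on the counter: foot of diameter 40 mm (9 mm high), slender stem, 76 mm tall, at most 28 mm wide above the foot; about 85 g, tips easily. Origin at the centre of its underside. It stands to the left or to the right of the outlet, 125 to 150 mm aside, with the cup on the other side.
- cup: Bystander: small chipped white coffee cup holding brass pins, diameter 60 mm at the rim, 52 mm tall (pins reach 56 mm), standing loose on the other side of the outlet from the king. Origin at the centre of its underside.
- stand: Bystander: loose slotted oak stand 270 x 50 mm, 52 mm high, holding six boxwood bishops upright (tops 75 mm above the counter), on the robot's right. Origin at the centre of its underside, x along its length.
- gouge: Bystander: bone-handled gouge lying loose on the counter on the robot's left, 205 mm long, 26 mm high. Origin on the counter under the ferrule, x towards the blade.
- sander: Bystander: loose rounded red rubber sanding block 90 x 52 x 34 mm on the robot's left. Origin at the centre of its underside.
Things that resemble listed ones, but are neither listed nor needed, are in the scene too. What is shaped like the king but blue or purple is not meant.

How it is judged:
By the outcome, as a careful person would: the job done as asked, in the order asked, and still so for the second after the job is handed in, with the robot touching nothing.
It also fails if it takes over 48 s, if anything falls off the work surface, if the arm or the gripper's body presses on something with over 40 N, if the wrist force passes 120 N, or if a joint passes its speed limit or range.

## Working session

There is one attempt and no reset: what is moved stays moved. The work goes in short steps, each a Python script; the robot and the scene stay as the last script left them, time stands still between calls to the robot, and variables do not carry over. Pictures are saved under pics/ and viewed, at most 10 in all, crops included, and the job is handed in when it is done.

```bash
mkdir -p pics; cat > h.py <<'E'
import numpy as np, cv2
from scipy.spatial.transform import Rotation as R
from station import r, kin, readout, optics
def cam(p):
    f=200/np.tan(np.radians(p["fov_y"])/2)
    return f
def rot(a):
    a=np.array(a,float)
    return a if a.shape==(3,3) else (R.from_rotvec(a).as_matrix() if a.size==3 else R.from_quat(a).as_matrix())
def px2w(p,u,v,z,st=None):
    f=cam(p); d=np.array([(u-p["cx"])/f,(v-p["cy"])/f,1.])
    if "tool_from_camera" in p:
        T=np.array(p["tool_from_camera"]); M=rot(st["orientation"])
        o=M@T[:3,3]+np.array(st["position"]); d=M@T[:3,:3]@d
    else:
        o=np.array(p["position"]); d=rot(p["attitude"])@d
    return o+d*(z-o[2])/d[2]
def w2px(p,w,st=None):
    f=cam(p)
    if "tool_from_camera" in p:
        T=np.array(p["tool_from_camera"]); M=rot(st["orientation"])
        c=T[:3,:3].T@(M.T@(np.array(w)-np.array(st["position"]))-T[:3,3])
    else: c=rot(p["attitude"]).T@(np.array(w)-np.array(p["position"]))
    return np.array([p["cx"]+f*c[0]/c[2],p["cy"]+f*c[1]/c[2]])
E
python3 - <<'E'
from h import *
for n in ("scene","side"):
    p=optics.capture(n); cv2.imwrite(f"pics/{n}0.png",p["frame"])
    print(n,p["fov_y"],p["cx"],p["cy"],p["position"],p["attitude"])
    for t in ("dispenser","knob_face","king","cup","slug0","stand","gouge","sander"):
        for d in optics.spot_in(p,t)[:4]:
            e=d["extent"]; b=px2w(p,(e[0]+e[2])/2,e[3],0)
            print(t,round(d["confidence"],2),np.round(e),b[:2].round())
print(readout.read_state())
E
```

```text
scene 49.813350123302776 316.6459937814385 201.35077347811597 [1213.698607    -54.7543485   982.20849909] [-1.90378588 -1.76878022  0.60295056]
dispenser 0.77 [286. 187. 318. 248.] [615. -53.]
knob_face 0.73 [238. 239. 267. 269.] [ 668. -181.]
knob_face 0.68 [285. 189. 302. 209.] [485. -70.]
king 0.76 [353. 243. 373. 267.] [684. 102.]
king 0.75 [337. 191. 348. 218.] [526.  66.]
king 0.62 [377. 215. 393. 238.] [599. 174.]
king 0.53 [349. 218. 364. 241.] [605.  95.]
cup 0.96 [238. 241. 267. 268.] [ 666. -182.]
cup 0.73 [300. 224. 310. 232.] [566. -42.]
slug0 0.4 [300. 226. 308. 233.] [566. -45.]
stand 0.59 [164. 147. 199. 231.] [ 535. -378.]
stand 0.44 [347. 217. 364. 243.] [610.  91.]
gouge 0.66 [416. 149. 471. 188.] [439. 373.]
sander 0.77 [468. 219. 487. 249.] [652. 411.]
side 46.26421963388776 311.7434010999973 200.27875098470395 [  32.12752658 -825.91160833 1162.86444916] [-2.36512697  0.61455458 -0.22589756]
dispenser 0.65 [306. 197. 350. 232.] [498. -90.]
knob_face 0.49 [306. 220. 328. 235.] [463. -82.]
king 0.73 [340. 161. 348. 179.] [659.  79.]
king 0.69 [305. 154. 310. 173.] 
[... 362 characters left out ...]
597. 403.]
{'time': 0.9, 'qpos': array([-8.45916199e-02,  3.50690178e-01,  1.65181977e+00,  2.11560384e-06,
        1.13910274e+00, -8.46254433e-02]), 'qvel': array([ 0.00050766,  0.00049109,  0.0008529 ,  0.00031883, -0.00059801,
        0.00225896]), 'tau': array([ 1.40283319e-03, -5.06019723e+01, -2.91647798e+01, -4.56946566e-05,
        6.76924465e-04,  3.77818617e-05]), 'position': array([5.49976164e+02, 3.26893552e-02, 2.45287416e+02]), 'orientation': array([-2.22139318e+00, -2.22146635e+00,  1.79858842e-05]), 'contact_force': array([ 0.45285378,  0.00244973, -0.32468707]), 'moment': array([-0.05293475,  0.01982722, -0.03959935]), 'gripper_force': 0.0, 'grip_width': 1.0033600624939698}
```

```bash
python3 - <<'E'
from h import *
a=cv2.imread("pics/scene0.png")[170:290,220:420]; b=cv2.imread("pics/side0.png")[130:255,270:410]
cv2.imwrite("pics/c0.png",np.vstack([cv2.resize(a,None,fx=4,fy=4,interpolation=2)]))
E
```

```text
(no output)
```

View pics/c0.png

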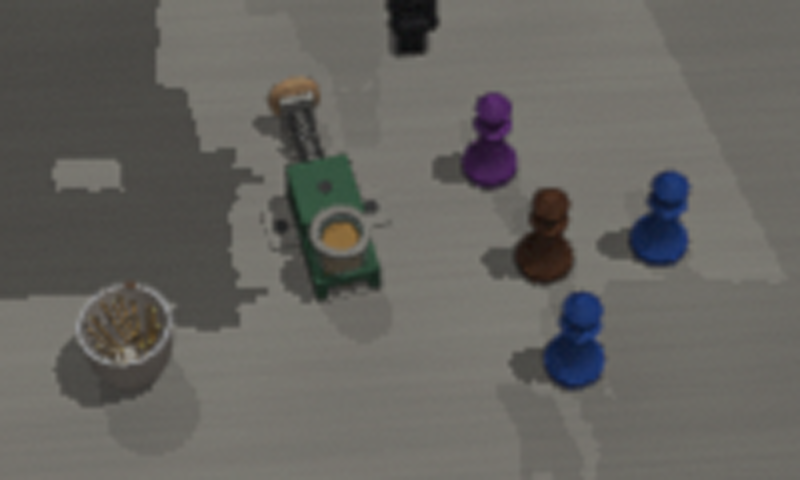

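The brown king (scene px ~356,232) is the rosewood one. The others are purple (342,205) and blue (385,226 and 364,257), so they are the look-alikes. Next I'll take a wrist view for a closer measurement and confirm the king in it.

```bash
python3 - <<'E'
from h import *
st=readout.read_state()
r.goto([520,0,380],st["orientation"])
st=readout.read_state(); p=optics.capture("wrist"); cv2.imwrite("pics/w1.png",p["frame"])
print(np.round(p["tool_from_camera"],3),p["fov_y"])
for t,z in (("dispenser",0),("knob_face",24),("king",0),("cup",0),("slug0",0)):
    for d in optics.spot_in(p,t)[:5]:
        e=d["extent"]; print(t,round(d["confidence"],2),np.round(e),px2w(p,(e[0]+e[2])/2,(e[1]+e[3])/2,z,st)[:2].round())
import pickle; p.pop("frame"); pickle.dump((p,st),open("w1.pkl","wb"))
print(st["time"])
E
```

```text
[[-1.00000e-03 -9.66000e-01 -2.59000e-01  6.41920e+01]
 [ 1.00000e+00 -1.00000e-03  0.00000e+00 -3.17000e-01]
 [-0.00000e+00 -2.59000e-01  9.66000e-01 -1.27667e+02]
 [ 0.00000e+00  0.00000e+00  0.00000e+00  1.00000e+00]] 65.29072175508725
dispenser 0.59 [268. 164. 373. 216.] [524. -51.]
knob_face 0.57 [266. 192. 315. 219.] [475. -71.]
king 0.83 [296. 104. 319. 134.] [503.  63.]
king 0.82 [396.  79. 436. 106.] [670. 103.]
king 0.79 [348.  86. 374. 113.] [586.  93.]
king 0.79 [341.  24. 372.  60.] [577. 174.]
cup 0.59 [376. 252. 414. 293.] [ 657. -202.]
slug0 0.74 [354. 186. 368. 202.] [592. -57.]
slug0 0.56 [268. 191. 313. 218.] [474. -76.]
1.5083
```

View pics/w1.png

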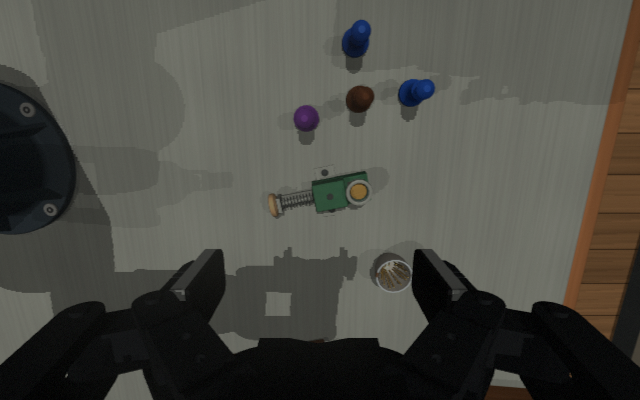

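The brown king is at (360,98), with purple at (306,118) and blue at (356,40) and (416,92). The dispenser lies at about (340,192), its knob at (274,204) and its outlet toward +x. I'll drop lower for a refined look.

```bash
python3 - <<'E'
from h import *
st=readout.read_state()
r.goto([525,0,200],st["orientation"])
st=readout.read_state(); p=optics.capture("wrist"); f=p["frame"]; cv2.imwrite("pics/w2.png",f)
hsv=cv2.cvtColor(f,cv2.COLOR_BGR2HSV)
m=cv2.inRange(hsv,(45,80,30),(90,255,255)); n,l,s,c=cv2.connectedComponentsWithStats(m); i=1+s[1:,4].argmax()
rc=cv2.minAreaRect(np.argwhere(l==i)[:,::-1].astype(np.float32)); print("green",rc); print([px2w(p,u,v,39,st)[:2].round(1) for u,v in cv2.boxPoints(rc)])
for t,z in (("dispenser",0),("knob_face",24),("king",0),("cup",0),("slug0",51)):
    for d in optics.spot_in(p,t)[:5]:
        e=d["extent"]; print(t,round(d["confidence"],2),np.round(e),px2w(p,(e[0]+e[2])/2,(e[1]+e[3])/2,z,st)[:2].round())
import pickle; p.pop("frame"); pickle.dump((p,st),open("w2.pkl","wb"))
cv2.imwrite("pics/w2c.png",cv2.resize(f[20:270,180:500],None,fx=2.4,fy=2.4,interpolation=2))
E
```

```text
green ((347.6554870605469, 230.008544921875), (49.89347839355469, 87.0964126586914), 79.11447143554688)
[array([508.1, -25.1]), array([590.2,  -8.7]), array([602.5, -59.2]), array([516.9, -77.1])]
dispenser 0.72 [233. 187. 398. 267.] [523. -53.]
knob_face 0.55 [231. 226. 305. 269.] [473. -67.]
king 0.82 [434.  52. 512.  98.] [678. 105.]
king 0.68 [355.  62. 406. 111.] [588.  95.]
king 0.58 [274. 100. 315. 141.] [502.  62.]
king 0.57 [348.   0. 392.  24.] [575. 161.]
king 0.24 [234. 223. 304. 268.] [470. -75.]
cup 0.98 [399. 316. 429. 356.] [ 644. -195.]
slug0 0.65 [364. 221. 389. 244.] [581. -40.]
```

View pics/w2c.png

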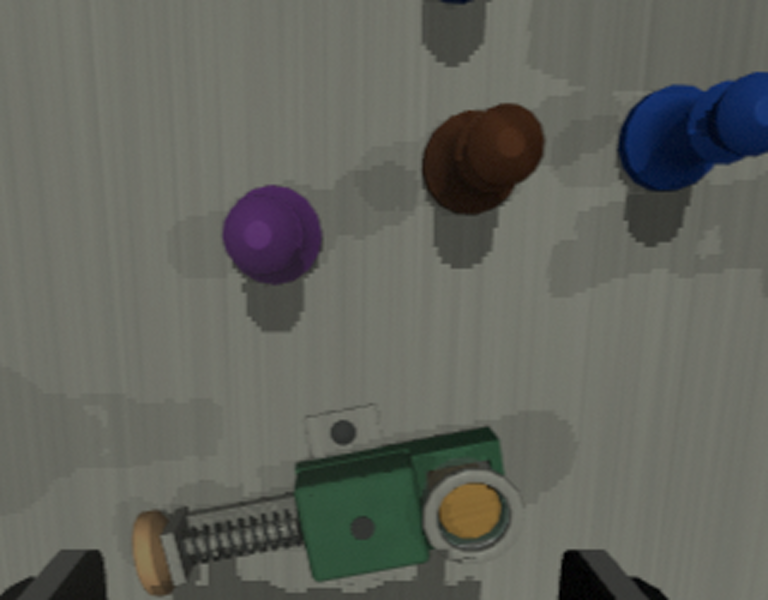

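```bash
python3 - <<'E'
from h import *
import pickle; p,st=pickle.load(open("w2.pkl","rb"))
q=lambda n,x,y,z:(lambda w:print(n,w.round(1)) or w)(px2w(p,180+x/2.4,20+y/2.4,z,st)[:2])
T=q("tube",472,514,51);S=q("screw",362,527,39);K=q("knobface",143,554,24);q("kingfoot",468,162,5);q("kinghead",507,142,70)
q("blue",665,138,5);q("purple",273,235,20)
for a in (S,K): d=T-a; print(np.degrees(np.arctan2(d[1],d[0])),np.hypot(*d))
ang=np.arctan2(*(T-K)[::-1])
for n,(x,y,z) in dict(tube=(0,0,51),knob=(-141,0,24),c1=(19,22,39),c2=(-70,22,39),c3=(-70,-22,39)).items():
    w=[T[0]+x*np.cos(ang)-y*np.sin(ang),T[1]+x*np.sin(ang)+y*np.cos(ang),z]; print(n,((w2px(p,w,st)-[180,20])*2.4).round())
E
```

```text
tube [581.  -41.7]
screw [538.2 -52. ]
knobface [442.7 -70.6]
kingfoot [581.2  93.4]
kinghead [582.4  93.6]
blue [660.4 102.5]
purple [502.3  64.7]
13.474335331378944 44.061459043428684
11.801421218100822 141.32430639406957
tube [472. 514.]
knob [144. 554.]
c1 [505. 444.]
c2 [288. 487.]
c3 [311. 584.]
```

```bash
cat >> h.py <<'E'
A=np.radians(11.8+0.3); D=np.array([np.cos(A),np.sin(A),0]); N=np.array([-D[1],D[0],0]); O=np.array([581.,-41.7,0])
def disp(x,y,z): return O+x*D+y*N+[0,0,z]
def ori(x,tilt=0,s=1):
    """tool x axis = s*heading x; tool z leans forward along heading by tilt (rad)"""
    x=np.array(x,float)/np.linalg.norm(x); z=np.sin(tilt)*x-np.cos(tilt)*np.array([0,0,1.])
    tx=s*(np.cos(tilt)*x+np.sin(tilt)*np.array([0,0,1.])); y=np.cross(z,tx)
    return R.from_matrix(np.c_[tx,y,z]).as_rotvec()
def F(): return np.array(readout.read_state()["contact_force"])
E
python3 - <<'E'
from h import *
q0=readout.read_state()["qpos"]
for s in (1,-1):
    q=kin.ik(disp(-185,0,120),ori(D,0,s)); print(s,None if q is None else np.round(q,2))
s=min((1,-1),key=lambda s:abs((kin.ik(disp(-185,0,120),ori(D,0,s)))[5]))
r.gripper_close(20)
r.goto(disp(-185,0,120),ori(D,0,s))
r.servo_line(disp(-185,0,24),vel=120)
f0=F(); print("s",s,"t",readout.read_state()["time"],f0)
for x in (-160,-150,-140,-130,-120,-112,-109):
    r.servo_line(disp(x,0,24),vel=60); print(x,(F()-f0).round(1))
while x<-94:
    x+=1.5; r.servo_line(disp(x,0,24),vel=30); f=F()-f0; print(x,f.round(1),(np.array(readout.read_state()["position"])-disp(x,0,24)).round(1))
    if f@D<-18: break
r.dwell(0.2); print((F()-f0).round(1)); p=optics.capture("scene"); cv2.imwrite("pics/press.png",p["frame"])
print(readout.read_state()["time"])
E
```

```text
1 [-0.31  0.3   2.11 -0.    0.73  1.05]
-1 [-0.31  0.3   2.11 -0.    0.73 -2.09]
s 1 t 5.625 [-0.22228271 -0.27145214 -0.39979725]
-160 [ 0.8 -1.1  0.2]
-150 [-2.2 -0.7  2.1]
-140 [-3.2 -1.4  0.1]
-130 [-3.2 -1.6 -1.4]
-120 [-3.5 -1.9 -0.9]
-112 [-4.1 -2.6 -1.1]
-109 [-3.7 -2.3 -0.5]
-107.5 [-5.2 -2.8 -0.7] [-0.7 -0.1 -0.1]
-106.0 [-4.7 -3.3 -0.9] [-0.7 -0.2 -0.1]
-104.5 [-4.6 -3.1 -0.5] [-0.7 -0.2 -0.1]
-103.0 [-5.1 -3.1 -0.1] [-0.7 -0.2 -0.1]
-101.5 [-6.1 -3.4  0.3] [-0.8 -0.2 -0.1]
-100.0 [-14.   -8.    6.5] [-2.2 -0.5 -0.2]
-98.5 [-22.5 -13.1  13.8] [-3.6 -0.7 -0.2]
[-22.  -12.8  14.2]
9.9917
```

The hard stop is reached. Now I'll retreat, lift, and look for the slug from a pose that suits the push.

```bash
python3 - <<'E'
from h import *
r.servo_line(disp(-130,0,24),vel=80); r.servo_line(disp(-185,0,24),vel=150); r.servo_line(disp(-185,0,150),vel=250)
st=readout.read_state(); o=ori([0,1,0],0,1)
r.goto([590,-40,220],o); r.dwell(0.2)
st=readout.read_state(); p=optics.capture("wrist"); f=p["frame"]; cv2.imwrite("pics/w3.png",f)
for t,z in (("king",5),("slug0",5),("cup",0)):
    for d in optics.spot_in(p,t)[:5]:
        e=d["extent"]; print(t,round(d["confidence"],2),np.round(e),px2w(p,(e[0]+e[2])/2,(e[1]+e[3])/2,z,st)[:2].round(1))
import pickle; p.pop("frame"); pickle.dump((p,st),open("w3.pkl","wb"))
cv2.imwrite("pics/w3c.png",cv2.resize(f[20:270,150:470],None,fx=2.4,fy=2.4,interpolation=2)); print(st["time"])
E
```

```text
king 0.9 [368.   0. 424.  61.] [666.6 108. ]
king 0.74 [198.  50. 254.  99.] [495.4  67.6]
king 0.58 [293.  13. 328.  69.] [582.   98.6]
slug0 0.85 [301. 176. 324. 200.] [582.7 -51.2]
slug0 0.73 [337. 159. 367. 186.] [626.8 -34. ]
cup 0.65 [361. 280. 376. 286.] [ 651.2 -172.8]
cup 0.22 [289.  10. 330.  68.] [580.8 101.4]
13.0
```

View pics/w3c.png

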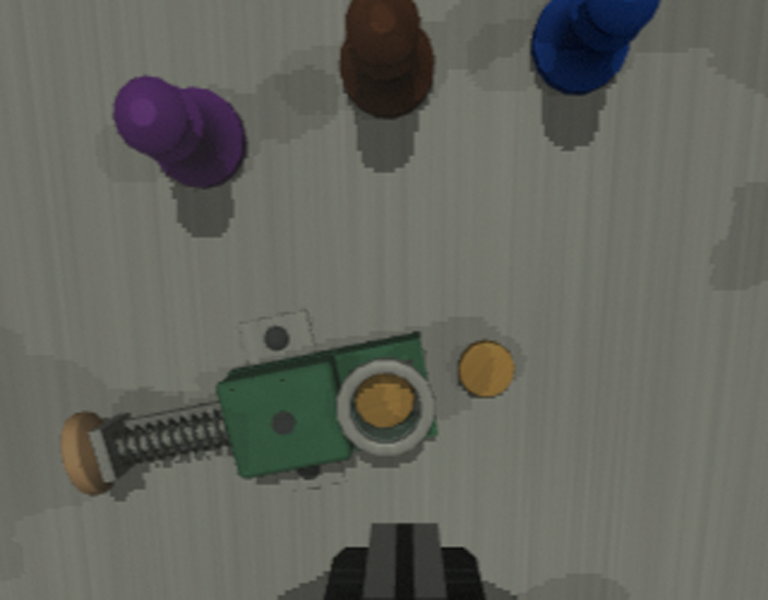

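The slug is out at crop (486,369), world ≈ (627,-34). The plunger has sprung back and the rest of the stack is still in the tube. Next I'll push toward the brown king, whose foot is at crop (387,70), with a slight backward lean, in two stages.

```bash
cat >> h.py <<'E'
TILT=np.radians(10); HW=10.5
def tcp(slug,h,gap,tipz=3.8):
    """TCP for pusher front edge 'gap' mm behind slug rim, heading h"""
    h=np.append(h,0.); z=np.sin(TILT)*h-np.cos(TILT)*np.array([0,0,1.])
    return np.append(slug,tipz)-h*(13+gap+HW*np.cos(TILT))-14*z
def look(name,o=None):
    st=readout.read_state(); p=optics.capture("wrist"); cv2.imwrite(f"pics/{name}.png",p["frame"]); return p,st
E
python3 - <<'E'
from h import *
import pickle; p,st=pickle.load(open("w3.pkl","rb"))
K=px2w(p,150+387/2.4,20+70/2.4,5,st)[:2]; S=px2w(p,150+486/2.4,20+369/2.4,10,st)[:2]; print("king",K,"slug",S)
K=(K+[581.3,93.5])/2; h=(K-S)/np.linalg.norm(K-S); L=np.linalg.norm(K-S); print(h,L)
o=ori(np.append(h,0),TILT,1)
a=tcp(S,h,14); r.goto(a+[0,0,80],o); r.servo_line(a,vel=120); f0=F()
r.servo_line(tcp(S,h,2),vel=60); 
T=S+h*55; r.servo_line(tcp(T,h,0),vel=45); print((F()-f0).round(1))
p,st=look("w4"); 
for t,z in (("king",5),("slug0",8)):
    for d in optics.spot_in(p,t)[:5]:
        e=d["extent"]; print(t,round(d["confidence"],2),np.round(e),px2w(p,(e[0]+e[2])/2,(e[1]+e[3])/2,z,st)[:2].round(1))
print("expected slug",T,"king",K,st["time"]); pickle.dump((p,st,S,K,h),open("w4.pkl","wb"))
E
```

```text
king [582.56785673  91.17535497] slug [626.78798475 -34.35445203]
[-0.33374088  0.94266485] 134.39784988713245
[ 9.8 10.5 16.8]
king 0.87 [430.   1. 640. 120.] [685.9 118.3]
king 0.78 [270.   0. 353.  80.] [582.8  91.4]
king 0.59 [ 17.   0. 176.  83.] [488.7  57.1]
slug0 0.67 [289. 183. 344. 239.] [611.9  16.3]
slug0 0.66 [204. 328. 223. 352.] [584.6 -62.2]
expected slug [608.43223648  17.49211493] king [581.93392836  92.33767748] 16.3917
```

View pics/w4.png

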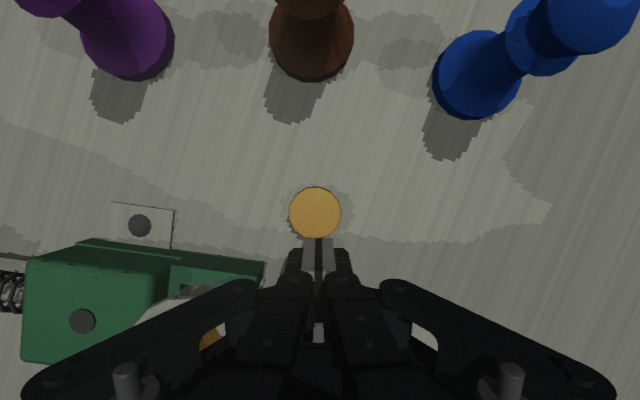

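The slug sits centred on the fingertips at (315,213), with the king foot ahead at (311,45). The side force of about 22 N points away from the tube, so the finger linkage is probably brushing the collar. Pushing on moves clear of it, so I'll continue in small steps and watch the force.

```bash
python3 - <<'E'
from h import *
import pickle; p,st,S,K,h=pickle.load(open("w4.pkl","rb"))
print("pos err",(np.array(st["position"])-tcp(S+h*55,h,0)).round(1))
for d in (58,62,67,73,80,86,91):
    r.servo_line(tcp(S+h*d,h,0),vel=40); s=readout.read_state(); print(d,np.array(s["contact_force"]).round(1),(np.array(s["position"])-tcp(S+h*d,h,0)).round(1))
p,st=look("w5")
for t,z in (("king",5),("slug0",8)):
    for e in optics.spot_in(p,t)[:5]:
        e=e["extent"]; print(t,np.round(e),px2w(p,(e[0]+e[2])/2,(e[1]+e[3])/2,z,st)[:2].round(1))
print("expected slug",S+h*d,"king",K,st["time"]); pickle.dump((p,st,S,K,h),open("w5.pkl","wb"))
E
```

```text
pos err [3.9 1.4 3.2]
58 [ 8.7  4.6 16.3] [3.1 1.  2.8]
62 [ 4.5 -1.8 14. ] [2.6 0.2 2.5]
67 [ 3.5 -4.9 14.6] [ 2.4 -0.3  2.4]
73 [ 3.7 -6.7 14.9] [ 2.3 -0.3  2.3]
80 [ 3.3 -5.3 14.8] [ 2.3 -0.4  2.3]
86 [ 3.2 -5.6 15.3] [ 2.3 -0.4  2.3]
91 [ 3.4 -5.7 15.8] [ 2.3 -0.4  2.3]
king [434.  88. 640. 189.] [686.5 116.5]
king [  3.  17. 181. 155.] [479.   69.1]
king [271.  16. 360. 152.] [577.7 104.9]
slug0 [287. 186. 346. 241.] [598.6  47.3]
expected slug [596.41756488  51.42804967] king [581.93392836  92.33767748] 18.5167
```

View pics/w5.png

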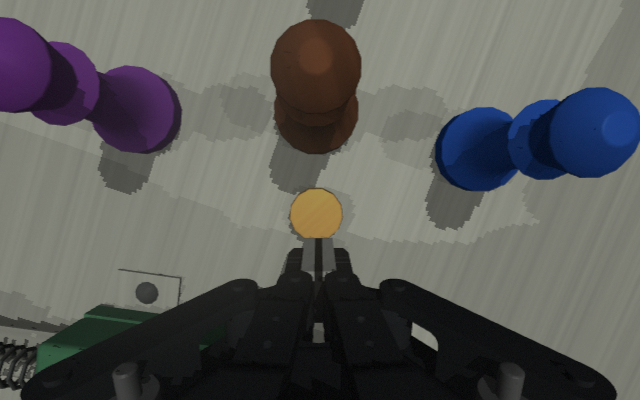

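The slug is centred at (317,213). The king's near foot edge is at (316,153), leaving a gap of about 35 px. I'll measure that gap and close most of it.

```bash
python3 - <<'E'
from h import *
import pickle; p,st,S,K,h=pickle.load(open("w5.pkl","rb"))
a=px2w(p,316,188,9,st)[:2]; b=px2w(p,316,153,0,st)[:2]; b9=px2w(p,316,153,9,st)[:2]; gap=np.linalg.norm(b-a); print(a,b,b9,gap,np.linalg.norm(b9-a))
gap=min(gap,np.linalg.norm(b9-a)); d=91+gap-5; f0=F()
for x in (91,(91+d)/2,d):
    r.servo_line(tcp(S+h*x,h,0,5.0),vel=30); print(round(x,1),F().round(1))
p,st=look("w6"); print(st["time"])
cv2.imwrite("pics/w6c.png",cv2.resize(p["frame"][0:300,200:440],None,fx=2,fy=2,interpolation=2))
pickle.dump((p,st,S,K,h,d),open("w6.pkl","wb"))
E
```

```text
[594.19189771  59.02718767] [588.53316184  75.05796983] [588.73806592  74.50240185] 17.000213769500817 16.408124051809946
91 [ 2.9 -2.9  8.1]
96.7 [ 1.4 -3.1  9. ]
102.4 [ 2.2 -2.7  9.2]
19.6
```

View pics/w6c.png

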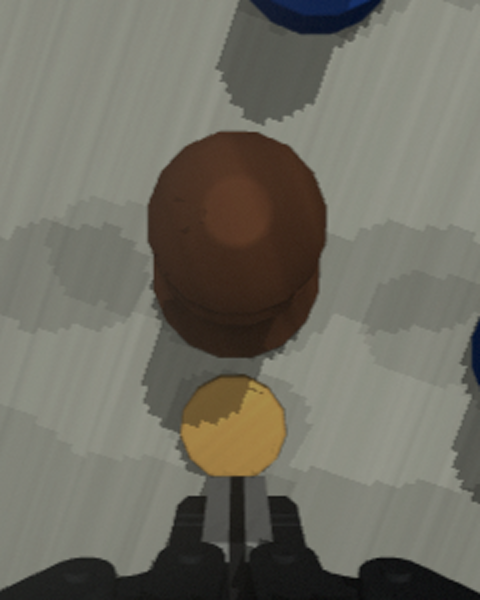

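The gap between the slug (crop 234,428) and the king's foot (edge 234,357) is about 5 mm. The slug is flat and the king is standing. I'll retreat, verify and hand in.

```bash
python3 - <<'E'
from h import *
import pickle; p,st,S,K,h,d=pickle.load(open("w6.pkl","rb"))
r.servo_line(tcp(S+h*(d-12),h,0,6.0),vel=60); r.servo_line(tcp(S+h*(d-14),h,0,150),vel=150)
r.goto([570,-10,260],ori([0,1,0])); r.dwell(0.3)
p,st=look("w7"); print(st["time"],F().round(1))
cv2.imwrite("pics/w7c.png",cv2.resize(p["frame"][20:270,150:470],None,fx=2.4,fy=2.4,interpolation=2))
E
```

```text
21.9167 [-0.4  0.2 -0.3]
```

View pics/w7c.png

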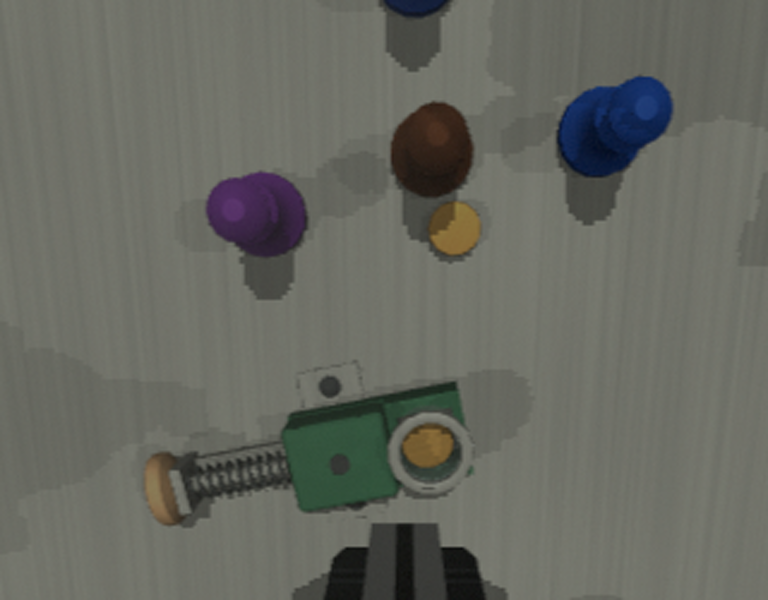

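The slug lies flat at crop (455,228), close beside the foot of the standing brown king at (431,150). The plunger is out and everything else is as it was.

```bash
python3 -c "
from h import *
print(r.finish_job())"
```

```text
the job is handed in; nothing more can be done
None
```

I pressed the plunger fully in once and let it spring back. The single slug that came out now lies flat about 5 mm from the foot of the standing king, and the job is handed in; the finger linkage probably brushed the tube collar (about 22 N) during the push, but the last picture shows nothing disturbed.

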